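Load the adapter test rack behind the warning lamp and start the test

ROBOT

A 6-joint arm with a two-finger parallel gripper is mounted at the origin on the work surface. World frame = base frame: x ahead of the robot, y to its left, z up, the work surface at z = 0. Lengths are in m, angles in rad, forces in N, time in s.
With the tool pointing down it reaches from about 0.4 to 0.925 m from the base axis. Payload 12.5 kg.
Tool frame: the origin (TCP) lies midway between the tips of the shut fingers; the grasp point (between the pads) lies 19 mm behind it; z points along the fingers, y is the line along which they close (so a half turn about z gives the same grasp; the last joint's range is limited). The gripper opens to 95 mm and grips with 3 to 60 N. Pads are 20 mm wide; open, the fingers measure 119 mm over their backs; the gripper's body (75 mm by 180 mm) begins 59 mm behind the grasp point.
Start: joints at [1.067, 0.491, 1.559, -0, 1.092, -0.106], TCP at [0.242, 0.576, 0.215] pointing down, gripper open.
Joint ranges: [-3.1, 3.1], [-0.84, 2.19], [0.05, 2.79], [-1.13, 4.28], [0.06, 2.93], [-2.69, 2.69]. Speed limits (rad/s): [2.22, 2.22, 2.79, 3.14, 3.14, 3.14].

INTERFACE

Orientations are given as a unit quaternion [w, x, y, z].
In Python, from plant import get_obs, get_image, job_done gives the robot as it stands.
- The arm moves only by the shell command python3 -m jog 'ROWS'. ROWS is JSON, a list of rows, each an object with "linear": the shift along the world's x, y, z in m, a list of three; "yaw": the turn about the world's z in rad; "fingers": the closure, from 0 (fully open) to 1 (shut). A call has 1 to 8 rows; each row shifts and turns the commanded pose from where the row before left it; what a row does not reach is not made up. A row lasts 1/8 s, in which the tool goes at most 62.5 mm and 10.7 degrees, less where a joint would pass 70% of its speed; a pose out of reach is approached as far as the arm can. A call is refused whole if a number of a shift passes 0.0625 or a number of a turn 0.188, either way. A call with a gripper value outside its range is refused whole. The fingers move at their own pace and stop on an object; the grip force is fixed at half the most. Time passes only in rows, so rows that do not move let the fingers close. It gives the time, the measured TCP pose, the force, the opening and the grip force at its end, in the units of the state.
- get_obs(): the state, without advancing time (a new reading comes with each control period).
- get_image(name): name is "scene" or "top"; returns a dict with "pixels" (384x512x3 uint8, red, green, blue), "range_z" (384x512 float32, m along the optical axis (not along the pixel's ray), 0 where there is no reading), "fx", "fy", "cx", "cy" (pixels), "pose" (4x4, takes a point from camera to world coordinates). Camera axes: x right, y down, z forward; pixel columns grow to the right and rows downward; lengths in m; the calibration is good to about 2 mm. A picture is of the moment at which its call begins.
- job_done(): hands the job in; it is judged then, once.
The state is a dict: "t": time; "joints": joint angles; "joint_vel": joint speeds; "effort": joint torques, N m; "ee_pos": TCP position; "ee_rot": TCP orientation; "wrist_force": force on the tool from outside, world axes, zero at the start; "ft_torque": the same for the moment, N m; "width": finger opening in m; "grip_force": force on a finger pad.
Only numpy, scipy, OpenCV 4.12 (cv2) and the standard library are available. Lean on these libraries where they do the work, as an engineer would, in place of code of your own. Each camera call takes 0.05 s, during which the arm holds its last target. There are 200 camera calls.

TASK

Start the next test batch: first stand the warning lamp upright in the middle of its round pad, its window facing the pad's white mark; then lift every adapter out of the red crate and hang each by its eye on a peg of its own on the rack. Only when all of them hang still, press the start button fully down and let it go; at the end the lamp must still stand in its place (put it back if it gets shifted) and the other things on the bench stay where they are.

Things in the scene. Friction and masses are not known exactly. Their poses are not given: they have to be found in the camera images.
- adapter1: plug-in power adapter: white box 34 (x) x 56 (y) x 70 mm tall; on its top a flat upright tab 8 mm thick (x), 40 mm wide (y), from 70 to 134 mm height, with a round eye of 24 mm diameter along x, centred 92 mm high. Origin: centre of the underside, z up. Stands in a crate cell; grip it across the tab's 40 mm width, above the eye (about 120 mm high). 0.16 kg. May be absent
- adapter2: plug-in power adapter: white box 34 (x) x 56 (y) x 70 mm tall; on its top a flat upright tab 8 mm thick (x), 40 mm wide (y), from 70 to 134 mm height, with a round eye of 24 mm diameter along x, centred 92 mm high. Origin: centre of the underside, z up. Stands in a crate cell; grip it across the tab's 40 mm width, above the eye (about 120 mm high). 0.16 kg. May be absent
- adapter3: plug-in power adapter: white box 34 (x) x 56 (y) x 70 mm tall; on its top a flat upright tab 8 mm thick (x), 40 mm wide (y), from 70 to 134 mm height, with a round eye of 24 mm diameter along x, centred 92 mm high. Origin: centre of the underside, z up. Stands in a crate cell; grip it across the tab's 40 mm width, above the eye (about 120 mm high). 0.16 kg. May be absent
- adapter4: plug-in power adapter: white box 34 (x) x 56 (y) x 70 mm tall; on its top a flat upright tab 8 mm thick (x), 40 mm wide (y), from 70 to 134 mm height, with a round eye of 24 mm diameter along x, centred 92 mm high. Origin: centre of the underside, z up. Stands in a crate cell; grip it across the tab's 40 mm width, above the eye (about 120 mm high). 0.16 kg. May be absent
- adapter1_eye (a point): centre of the eye of adapter1
- adapter2_eye (a point): centre of the eye of adapter2
- adapter3_eye (a point): centre of the eye of adapter3
- adapter4_eye (a point): centre of the eye of adapter4
- crate: red open crate fixed on the table, 150 (x) x 205 (y) x 70 mm tall, wall and floor 4 mm, split by two crossing dividers of full height into four cells of about 69 x 96 mm, each holding one adapter at most. Origin: centre of the underside
- rack: dark steel rack fixed on the table: two posts and a crossbar 440 mm long (along y), 20 x 25 mm, top at 248 mm. Four level pegs stick out to its -x (robot's side) at y = -142.5, -47.5, 47.5, 142.5 mm, axes 235 mm high, 10 mm diameter, from the bar (x = -10 mm) to a 16 mm ball at the free end (centre x = -81 mm). Origin: on the table under the bar's middle
- pad: flat round black rubber pad fixed on the table, 150 mm diameter, 4 mm thick, a grey disc of 88 mm at its middle, with a white mark near its edge on its +x side. Origin: centre of the underside
- pad_mark (a point): the white mark on the pad, 60 mm from the pad's centre along the pad's +x
- lamp: warning lamp, 112 mm tall, about 0.45 kg: dark round foot 80 mm diameter and 14 mm high, grey body 52 mm diameter, hooded amber window projecting on its +x side to 46 mm from the axis (20 to 64 mm height), and on top a round black cap to grip, 44 mm diameter, from 70 to 112 mm height. Origin: centre of the underside; z up
- lamp_window (a point): middle of the lamp's window face, 46 mm from the lamp's axis along its +x, 42 mm high
- start (a joint): travel of the start button, 0 = up, 0.006 m = fully down; springs back; about 5 N
- start_top (a point): top centre of the start button (round, 40 mm diameter, 68 mm above the table when up), on a grey box 70 x 70 x 50 mm fixed on the table; pressed straight down
- meter: bystander: black multimeter lying down, 150 x 75 x 36 mm
- outlet: bystander: white outlet block 86 x 86 x 45 mm
- tape: bystander: roll of tape lying flat, 90 mm diameter, 22 mm high
- driver: bystander: screwdriver lying down, 190 mm long
- mug: bystander: white mug, 80 mm diameter, 90 mm tall
- spray: bystander: aluminium spray can, 56 mm diameter, 170 mm tall

How it is judged:
By the outcome, as a careful person would: the job done as asked, in the order asked, and still so for the second after the job is handed in, with the robot touching nothing.
Of adapter1, adapter2, adapter3, adapter4 only 2 to 4 are there at a start; the rules pass over those that are not, and their reading is None.
At some moment in a run one of lamp may be knocked a few centimetres aside while the robot is not near it.
It also fails if it takes over 210 s, if anything falls off the work surface, if the arm or the gripper's body presses on something with over 40 N, if the wrist force passes 120 N, or if a joint passes its speed limit or range.

## Working session

There is one attempt and no reset: what is moved stays moved. The work goes in short steps, Python scripts to look and compute and a shell command to move; the robot and the scene stay as the last step left them, time stands still between calls to the robot, and variables do not carry over. Pictures are saved under pics/ and viewed, at most 14 in all, crops included, and the job is handed in when it is done.

```bash
mkdir -p pics; ls; cat > h.py <<'E'
import numpy as np, cv2
from plant import get_obs, get_image
def snap(n,save=None):
    im=get_image(n)
    if save: cv2.imwrite(f'pics/{save}.png',im['pixels'][:,:,::-1])
    v,u=np.mgrid[:384,:512]; z=im['range_z']
    P=np.stack([(u-im['cx'])/im['fx']*z,(v-im['cy'])/im['fy']*z,z],-1)
    T=np.array(im['pose']); W=P@T[:3,:3].T+T[:3,3]; W[z==0]=np.nan
    return im,W
E
python3 - <<'E'
from h import *
for n in('scene','top'):
    im,W=snap(n,n+'0'); np.savez(n+'0.npz',W=W,px=im['pixels']); print(n,im['fx'],im['cx'],im['cy'],np.round(im['pose'],3).tolist())
print(get_obs())
E
```

```text
pics
scene 441.69079756146346 245.37984147641572 198.34906954004 [[-0.06, 0.852, -0.52, 1.242], [0.998, 0.043, -0.045, 0.074], [-0.016, -0.522, -0.853, 1.222], [0.0, 0.0, 0.0, 1.0]]
top 492.2046851924849 260.0260589955794 189.46234132440628 [[0.021, -0.993, 0.115, 0.381], [-1.0, -0.02, 0.011, -0.0], [-0.008, -0.115, -0.993, 1.391], [0.0, 0.0, 0.0, 1.0]]
{'t': 0.1, 'joints': array([ 1.06738018e+00,  4.91492481e-01,  1.55938607e+00, -1.27402131e-05,
        1.09169367e+00, -1.05601653e-01]), 'joint_vel': array([-6.65351541e-05, -1.39105151e-03, -1.79003835e-03,  9.37758357e-05,
       -1.88535576e-04,  8.54270104e-04]), 'effort': array([ 1.97030189e-03, -6.13630915e+01, -2.58605772e+01,  6.94312155e-02,
        4.69883031e-02, -8.09101198e-05]), 'ee_pos': array([0.24200763, 0.57601386, 0.21412525]), 'ee_rot': array([-1.41457335e-04,  1.97595336e-01,  9.80283552e-01, -4.68943824e-04]), 'wrist_force': array([ 0.82112594,  0.02877662, -0.41743796]), 'ft_torque': array([ 0.04373441, -0.00016663,  0.01623591]), 'grip_force': 0.0, 'width': 0.0951199847121864}
```

View pics/scene0.png

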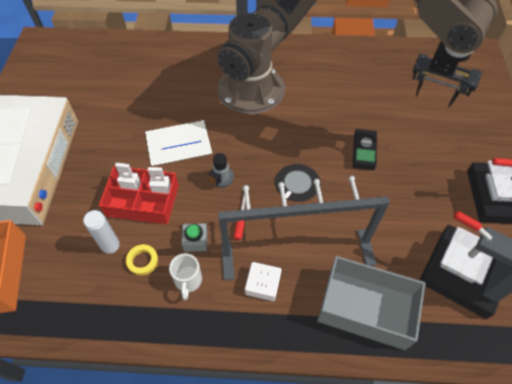

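View pics/top0.png

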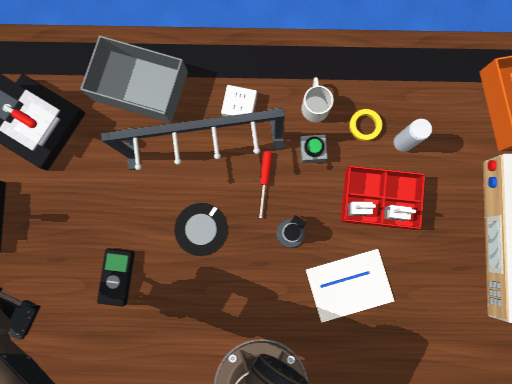

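The scene view shows two adapters, in the robot-side crate cells (125,178) and (158,182). The lamp stands at (222,170), next to the pad at (298,182). In the top view the adapters are at (362,208) and (400,212), the lamp at (291,232), the pad at (201,229) with its mark at (214,211), and the button at (315,146).

```bash
python3 - <<'E'
from h import *
d=np.load('top0.npz');W=d['W'];px=d['px'].astype(int);R,G,B=px[...,0],px[...,1],px[...,2]
v,u=np.mgrid[:384,:512]
def box(a,b,c,e): return (u>=a)&(u<=c)&(v>=b)&(v<=e)
def rep(n,m):
    p=W[m&np.isfinite(W[...,2])]; (c,s,a)=cv2.minAreaRect(p[:,:2].astype(np.float32)*1000)
    print(n,len(p),'mean',p.mean(0).round(4),'z',p[:,2].min().round(3),p[:,2].max().round(3),'rect',np.round(c,1),np.round(s,1),round(a,1))
rep('disc',box(183,211,219,248)&(R>120)&(W[...,2]<.02))
rep('mark',box(205,200,224,220)&(R>170)&(W[...,2]<.02))
rep('pad',box(165,195,237,265)&(R<60)&(W[...,2]<.01)&(W[...,2]>.002))
rep('lampcap',box(270,210,318,255)&(W[...,2]>.1))
rep('lamp20-64',box(270,205,318,255)&(W[...,2]>.02)&(W[...,2]<.068))
rep('lampfoot',box(265,205,318,260)&(W[...,2]>.006)&(W[...,2]<.02))
cr=box(335,160,432,235)
rep('crate rim',cr&(W[...,2]>.06)&(R>120)&(G<80)&(W[...,2]<.08))
wh=cr&(R>150)&(G>140)
n,l,st,ce=cv2.connectedComponentsWithStats((cr&(W[...,2]>.1)).astype(np.uint8))
for i in range(1,n):
    if st[i,4]>10: print(st[i],ce[i]); rep('tab',(l==i)); rep('tabtop',(l==i)&(W[...,2]>.125))
rep('start',box(300,130,330,162)&(G>100)&(R<90)&(W[...,2]>.05))
rep('bar',box(97,100,290,170)&(W[...,2]>.241)&(R<110))
rep('pegs',box(97,110,290,170)&(W[...,2]>.2)&(R>150))
n,l,st,ce=cv2.connectedComponentsWithStats((box(97,110,290,172)&(W[...,2]>.2)&(R>130)).astype(np.uint8))
for i in range(1,n):
    if st[i,4]>10:
        m=(l==i); p=W[m]; k=p[:,0].argsort()[:8]; print(st[i],p[k].mean(0),p[:,2].max()); rep('peg',m)
E
python3 - <<'E'
import cv2
a=cv2.imread('pics/top0.png');
x=cv2.resize(a[195:260,255:330],None,fx=5,fy=5,interpolation=cv2.INTER_CUBIC);y=cv2.resize(a[160:235,335:430],None,fx=4,fy=4,interpolation=cv2.INTER_CUBIC)
import numpy as np
H=max(x.shape[0],y.shape[0]);f=lambda q:np.pad(q,((0,H-q.shape[0]),(0,0),(0,0)))
cv2.imwrite('pics/c1.png',np.hstack([f(x),f(y)]))
E
```

```text
disc 790 mean [0.428  0.1792 0.0034] z -0.006 0.013 rect [429.6 180.7] [91.4 87.8] 4.6
mark 72 mean [0.4685 0.1532 0.0034] z -0.005 0.01 rect [470.5 154.1] [23.7 43.8] 71.7
pad 816 mean [0.4247 0.1797 0.0047] z 0.002 0.01 rect [426.7 177.9] [145.9 146.5] 0.8
lampcap 221 mean [ 0.4205 -0.0739  0.1106] z 0.102 0.118 rect [420.7 -74. ] [42.  40.8] 46.1
lamp20-64 141 mean [ 0.4432 -0.0849  0.0603] z 0.021 0.068 rect [429.6 -80.2] [53.2 73.8] 38.5
lampfoot 295 mean [ 0.4142 -0.0678  0.0124] z 0.006 0.02 rect [418.1 -68.8] [122.  144.6] 77.0
crate rim 557 mean [ 0.5209 -0.3257  0.0672] z 0.06 0.078 rect [ 521.5 -322.9] [206.3 150.7] 84.8
[357 204  19   5  77] [366.5974026  205.72727273]
tab 77 mean [ 0.4901 -0.2606  0.1322] z 0.101 0.143 rect [ 490.3 -261.3] [ 8.3 40.1] 0.8
tabtop 67 mean [ 0.4903 -0.2612  0.1361] z 0.128 0.143 rect [ 490.3 -261.3] [ 8.2 40.1] 1.0
[397 208  19   6  81] [406.07407407 210.48148148]
tab 81 mean [ 0.4801 -0.3619  0.1299] z 0.101 0.142 rect [ 480.7 -363.5] [40.   8.3] 85.2
tabtop 59 mean [ 0.4808 -0.362   0.1359] z 0.126 0.142 rect [ 480.9 -363.4] [39.5  7.9] 8
[... 219 characters left out ...]
] z 0.224 0.248 rect [628.1 170.9] [ 98.4 296.1] 9.0
[251 122   8  32 120] [0.60318524 0.02293931 0.23880319] 0.2449811596077376
peg 120 mean [0.6383 0.027  0.2386] z 0.233 0.245 rect [639.8  27.2] [77.  10.2] 7.3
[211 127   9  32 123] [0.58930168 0.11576743 0.2374158 ] 0.24364084388911866
peg 123 mean [0.6243 0.1206 0.2384] z 0.226 0.244 rect [626.2 121.3] [78.8 11.2] 10.2
[172 132   8  33 113] [0.5741186  0.20947069 0.23989939] 0.24404599546270433
peg 113 mean [0.609  0.2144 0.2389] z 0.224 0.244 rect [611.2 215.6] [79.7 11.1] 10.1
[133 138   8  32 111] [0.55980045 0.30350042 0.23925639] 0.2450668830751852
peg 111 mean [0.5928 0.3079 0.2388] z 0.233 0.245 rect [595.8 307.6] [77.  13.9] 7.0
```

View pics/c1.png

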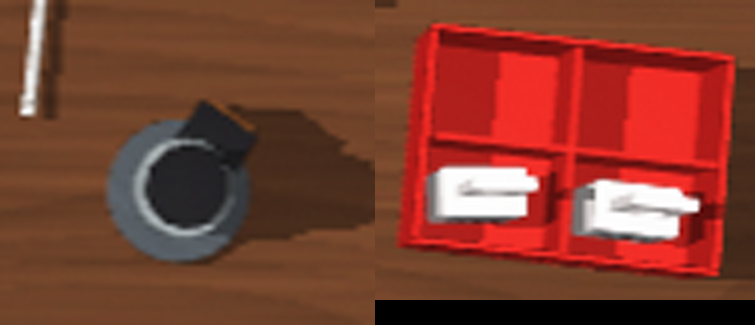

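```bash
cat >> h.py <<'E'
def cast(im,uv,z):
    uv=np.atleast_2d(uv).astype(float); T=np.array(im['pose'])
    d=np.c_[(uv[:,0]-im['cx'])/im['fx'],(uv[:,1]-im['cy'])/im['fy'],np.ones(len(uv))]@T[:3,:3].T
    return (T[:3,3]+d*((z-T[2,3])/d[:,2])[:,None])[:,:2]
def box(a,b,c,e):
    v,u=np.mgrid[:384,:512]; return (u>=a)&(u<=c)&(v>=b)&(v<=e)
def blob(m):
    n,l,st,ce=cv2.connectedComponentsWithStats(m.astype(np.uint8)); i=1+st[1:,4].argmax(); return (l==i)
def ctr(im,m,z):   # centre of blob by min enclosing circle/hull of ray-cast contour
    c=max(cv2.findContours(m.astype(np.uint8),0,1)[0],key=cv2.contourArea)[:,0,:]
    p=cast(im,c,z).astype(np.float32)*1000
    e=cv2.fitEllipse(p); return np.round(e[0],1),np.round(e[1],1),round(e[2],1)
E
python3 - <<'E'
from h import *
for n,pb,mb,lb in(('top',(165,195,237,265),(205,200,224,220),(270,205,318,260)),('scene',(272,160,325,205),(270,160,325,205),(205,148,240,192))):
    im,W=snap(n); p=im['pixels'].astype(int); s=p.max(2)-p.min(2); g=p.mean(2); R,B=p[...,0],p[...,2]
    disc=blob(box(*pb)&(g>100)&(g<215)&(s<25)); print(n,'disc',disc.sum(),ctr(im,disc,.004))
    mk=box(*mb)&(g>215)&(s<20)&(W[...,2]<.03); 
    vv,uu=np.nonzero(blob(mk)); q=cast(im,np.c_[uu,vv],.004); print('mark',len(q),q.mean(0).round(4))
    pad=blob(box(*pb)&(((g<75)&(s<22))|disc|mk)&(W[...,2]<.03)); print('pad',ctr(im,pad,.004))
    cap=blob(box(*lb)&(g<60)&(W[...,2]>.1)); print('cap',cap.sum(),ctr(im,cap,.112))
    am=box(*lb)&(R-B>70)&(W[...,2]>.015); 
    c=cast(im,np.c_[np.nonzero(am)[1],np.nonzero(am)[0]],.064); print('amber',am.sum(),c.mean(0).round(4) if len(c) else '')
    ax=np.array([.4205,-.074]); far=box(*lb)&(W[...,2]>.035)&(W[...,2]<.072)&(np.hypot(W[...,0]-ax[0],W[...,1]-ax[1])>.031)
    f=W[far]; print('hood',len(f),f.mean(0).round(4),np.degrees(np.arctan2(*(f.mean(0)[:2]-ax)[::-1])))
    im2=im['pixels'][pb[1]:pb[3],pb[0]:pb[2],::-1]
E
```

```text
top disc 782 (array([426.6, 179.8]), array([85. , 87.5]), 176.7)
mark 34 [0.4771 0.1471]
pad (array([426.6, 179.1]), array([145., 146.]), 113.7)
cap 206 (array([420.9, -73. ]), array([39.2, 40.3]), 44.7)
amber 5 [ 0.461  -0.0972]
hood 90 [ 0.4529 -0.0941  0.0617] -31.806588791165268
scene disc 622 (array([441.2, 165.3]), array([ 85.2, 143.1]), 57.2)
mark 17 [0.4782 0.1432]
pad (array([427.3, 175. ]), array([129.1, 150.1]), 84.1)
cap 129 (array([426.7, -74.6]), array([39.3, 44. ]), 107.0)
amber 0 
hood 110 [ 0.4568 -0.0942  0.056 ] -29.10627586611519
```

The close-up shows the lamp upright with its window pointing about −31° in the world. The pad mark points about −33°. Moving to above the lamp.

```bash
python3 -m jog '[{"linear":[0.028,-0.055,0],"yaw":0,"fingers":0},{"linear":[0.028,-0.055,0],"yaw":0,"fingers":0},{"linear":[0.028,-0.055,0],"yaw":0,"fingers":0},{"linear":[0.028,-0.055,0],"yaw":0,"fingers":0},{"linear":[0.028,-0.055,0],"yaw":0,"fingers":0},{"linear":[0.02,-0.055,0],"yaw":0,"fingers":0},{"linear":[0.02,-0.055,0],"yaw":0,"fingers":0},{"linear":[0,-0.055,0],"yaw":0,"fingers":0}]'
python3 -m jog '[{"linear":[0,-0.055,0],"yaw":0,"fingers":0},{"linear":[0,-0.055,0],"yaw":0,"fingers":0},{"linear":[0,-0.055,0],"yaw":0,"fingers":0},{"linear":[0,-0.044,0],"yaw":0,"fingers":0},{"linear":[0,0,0],"yaw":0,"fingers":0},{"linear":[0,0,0],"yaw":0,"fingers":0}]'
```

```text
t: 1.2
ee_pos: [0.423, 0.1343, 0.2146]
ee_rot: [0.0, 0.198, 0.98, 0.0]
wrist_force: [1.5, 1.1, -1.7]
width: 0.095
grip_force: 0.0
t: 1.95
ee_pos: [0.4219, -0.0724, 0.2146]
ee_rot: [-0.0, 0.198, 0.98, 0.0]
wrist_force: [0.0, 0.5, -0.9]
width: 0.0947
grip_force: 0.0
```

```bash
python3 -m jog '[{"linear":[-0.001,-0.001,-0.05],"yaw":0,"fingers":0},{"linear":[0,0,-0.05],"yaw":0,"fingers":0},{"linear":[0,0,-0.034],"yaw":0,"fingers":0},{"linear":[0,0,0],"yaw":0,"fingers":0},{"linear":[0,0,0],"yaw":0,"fingers":1},{"linear":[0,0,0],"yaw":0,"fingers":1},{"linear":[0,0,0],"yaw":0,"fingers":1},{"linear":[0,0,0],"yaw":0,"fingers":1}]'
python3 -m jog '[{"linear":[0,0,0],"yaw":0,"fingers":1},{"linear":[0,0,0.02],"yaw":0,"fingers":1},{"linear":[0,0,0.03],"yaw":0,"fingers":1},{"linear":[0,0,0],"yaw":0,"fingers":1}]'
```

```text
t: 2.95
ee_pos: [0.4213, -0.0738, 0.0812]
ee_rot: [0.001, 0.198, 0.98, -0.0]
wrist_force: [0.8, -0.7, -0.1]
width: 0.0606
grip_force: 0.0
t: 3.45
ee_pos: [0.4217, -0.074, 0.1316]
ee_rot: [0.001, 0.198, 0.98, -0.0]
wrist_force: [-0.3, 0.0, -4.1]
width: 0.0434
grip_force: 30.0
```

```bash
python3 -m jog '[{"linear":[0.003,0.042,0],"yaw":-0.03,"fingers":1},{"linear":[0.002,0.045,0],"yaw":0,"fingers":1},{"linear":[0,0.045,0],"yaw":0,"fingers":1},{"linear":[0,0.045,0],"yaw":0,"fingers":1},{"linear":[0,0.045,0],"yaw":0,"fingers":1},{"linear":[0,0.031,0],"yaw":0,"fingers":1},{"linear":[0,0,0],"yaw":0,"fingers":1},{"linear":[0,0,0],"yaw":0,"fingers":1}]'
python3 - <<'E'
from h import *
print(get_obs()['ee_pos'])
im,W=snap('scene','s1')
cv2.imwrite('pics/s1c.png',cv2.resize(im['pixels'][130:230,250:350,::-1],None,fx=5,fy=5,interpolation=cv2.INTER_CUBIC))
E
```

```text
t: 4.45
ee_pos: [0.4255, 0.1788, 0.1296]
ee_rot: [-0.001, 0.212, 0.977, -0.0]
wrist_force: [0.6, -1.0, -5.2]
width: 0.0433
grip_force: 30.0
[0.42554317 0.17882299 0.12960312]
```

View pics/s1c.png

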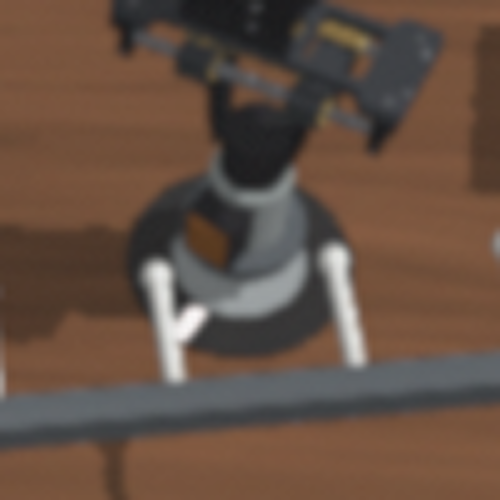

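The lamp is held over the pad, and its amber window (crop 208,238) points toward the white mark (crop 190,322). Lowering it.

```bash
python3 -m jog '[{"linear":[0.001,0.001,-0.02],"yaw":0,"fingers":1},{"linear":[0,0,-0.018],"yaw":0,"fingers":1},{"linear":[0,0,-0.007],"yaw":0,"fingers":1},{"linear":[0,0,0],"yaw":0,"fingers":1}]'
python3 -m jog '[{"linear":[0,0,0],"yaw":0,"fingers":0.2},{"linear":[0,0,0],"yaw":0,"fingers":0},{"linear":[0,0,0],"yaw":0,"fingers":0},{"linear":[0,0,0.04],"yaw":0,"fingers":0},{"linear":[0,0,0.05],"yaw":0,"fingers":0},{"linear":[0,0,0.04],"yaw":0,"fingers":0}]'
python3 -m jog '[{"linear":[0.01,-0.055,0],"yaw":0.06,"fingers":0},{"linear":[0,-0.055,0],"yaw":0.06,"fingers":0},{"linear":[0,-0.055,0],"yaw":0.06,"fingers":0},{"linear":[0,-0.055,0],"yaw":0.06,"fingers":0},{"linear":[0,-0.055,0],"yaw":0.06,"fingers":0},{"linear":[0.015,-0.055,0],"yaw":0.06,"fingers":0},{"linear":[0.02,-0.055,0],"yaw":0.067,"fingers":0},{"linear":[0.02,-0.055,0],"yaw":0,"fingers":0}]'
cat > lamp.py <<'E'
from h import *
im,W=snap('top'); p=im['pixels'].astype(int); g=p.mean(2); s=p.max(2)-p.min(2); lb=(150,170,260,290)
cap=blob(box(*lb)&(g<60)&(W[...,2]>.1)); c=ctr(im,cap,.112); print('cap',cap.sum(),c); ax=np.array(c[0])/1000
far=blob(box(*lb)&(W[...,2]>.05)&(W[...,2]<.072)&(np.hypot(W[...,0]-ax[0],W[...,1]-ax[1])>.031))
f=W[far]; print('hood',len(f),f.mean(0).round(4),np.degrees(np.arctan2(*(f.mean(0)[:2]-ax)[::-1])))
mk=box(*lb)&(g>215)&(s<20)&(W[...,2]<.03); 
vv,uu=np.nonzero(blob(mk)); q=cast(im,np.c_[uu,vv],.004).mean(0); d=q-[.4266,.1797]; print('mark',len(vv),q.round(4),np.degrees(np.arctan2(d[1],d[0])))
E
python3 lamp.py
```

```text
t: 5.0
ee_pos: [0.4281, 0.1788, 0.0867]
ee_rot: [0.001, 0.213, 0.977, 0.0]
wrist_force: [-1.3, -7.9, 14.1]
width: 0.0435
grip_force: 30.0
t: 5.75
ee_pos: [0.4271, 0.1802, 0.2174]
ee_rot: [0.0, 0.212, 0.977, 0.0]
wrist_force: [-0.3, 0.2, -0.4]
width: 0.0937
grip_force: 0.0
t: 6.75
ee_pos: [0.4924, -0.2618, 0.2156]
ee_rot: [0.0, 0.0, 1.0, 0.0]
wrist_force: [1.0, 0.4, 0.8]
width: 0.0948
grip_force: 0.0
cap 401 (array([324.6,  48.7]), array([ 26.2, 135.2]), 145.5)
hood 127 [0.4555 0.1581 0.0657] 39.88848106215719
mark 28 [0.4795 0.1462] -32.333810341320664
```

```bash
sed -i 's/lb=(150,170,260,290)/lb=(170,195,235,265)/; s/(W\[...,2\]>.1))/(W[...,2]>.1)\&(W[...,2]<.125))/' lamp.py; python3 lamp.py; python3 - <<'E'
from h import *
im,W=snap('top','t2'); cv2.imwrite('pics/t2c.png',cv2.resize(im['pixels'][180:280,150:250,::-1],None,fx=5,fy=5,interpolation=cv2.INTER_CUBIC))
E
```

```text
cap 221 (array([427.6, 177.7]), array([39.7, 43.1]), 156.6)
hood 87 [0.4587 0.156  0.0661] -34.91508282101674
mark 28 [0.4795 0.1462] -32.333810341320664
```

View pics/t2c.png

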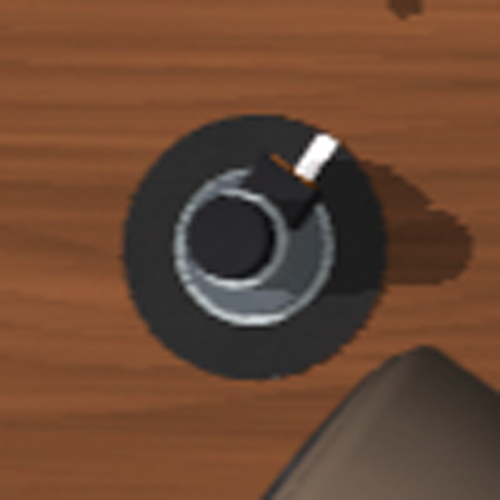

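The lamp's foot is centred on the grey disc (crop 253,248) and its window faces the mark (crop 318,155). Next is the first adapter. I'll also measure the peg axes.

```bash
python3 -m jog '[{"linear":[0,0,0],"yaw":0.016,"fingers":0},{"linear":[-0.001,0,-0.04],"yaw":0,"fingers":0},{"linear":[0,0,-0.04],"yaw":0,"fingers":0},{"linear":[0,0,-0.03],"yaw":0,"fingers":0},{"linear":[0,0,0],"yaw":0,"fingers":0.2},{"linear":[0,0,0],"yaw":0,"fingers":0.2}]'
python3 - <<'E'
from h import *
from h import box
d=np.load('top0.npz');W=d['W'];R=d['px'][...,0].astype(int)
im=get_image('top'); ims=get_image('scene')
n,l,st,ce=cv2.connectedComponentsWithStats((box(97,110,290,172)&(W[...,2]>.2)&(R>130)).astype(np.uint8))
for i in range(1,n):
    if st[i,4]<20: continue
    vv,uu=np.nonzero(l==i); p=cast(im,np.c_[uu,vv],.237); c,s,a=cv2.minAreaRect(p.astype(np.float32)*1000)
    vx,vy,x,y=cv2.fitLine(p.astype(np.float32),cv2.DIST_L2,0,.01,.01).ravel()
    t=(p-[x,y])@[vx,vy]; e=[x,y]+np.outer([t.min(),t.max()],[vx,vy]); print('top',np.degrees(np.arctan(vy/vx)).round(2),e.round(4).tolist())
p=ims['pixels'].astype(int); g=p.min(2)
n,l,st,ce=cv2.connectedComponentsWithStats((box(235,170,365,212)&(g>165)).astype(np.uint8))
d=np.load('scene0.npz');
for i in range(1,n):
    if st[i,4]<15: continue
    vv,uu=np.nonzero(l==i); p=cast(ims,np.c_[uu,vv],.237)
    vx,vy,x,y=cv2.fitLine(p.astype(np.float32),cv2.DIST_L2,0,.01,.01).ravel()
    t=(p-[x,y])@[vx,vy]; e=[x,y]+np.outer([t.min(),t.max()],[vx,vy]); print('scene',st[i],np.degrees(np.arctan(vy/vx)).round(2),e.round(4).tolist())
# tab A in scene: top edge pixels depth
o=get_obs(); print(o['ee_pos'])
# scene estimate of tab and lamp from depth at the start
W=d['W']; m=box(112,158,135,180)&(W[...,2]>.115)&(W[...,2]<.15); print('A scene',W[m].mean(0),m.sum())
m=box(145,160,172,182)&(W[...,2]>.115)&(W[...,2]<.15); print('B scene',W[m].mean(0),m.sum())
E
```

```text
t: 7.65
ee_pos: [0.4916, -0.2594, 0.107]
ee_rot: [0.001, -0.008, 1.0, -0.0]
wrist_force: [-0.8, -0.4, 0.2]
width: 0.0801
grip_force: 0.0
top 8.38 [[0.6017, 0.0216], [0.6776, 0.0328]]
top 9.36 [[0.5877, 0.1147], [0.6638, 0.1272]]
top 8.65 [[0.5718, 0.209], [0.6491, 0.2208]]
top 8.74 [[0.5578, 0.3029], [0.6332, 0.3145]]
scene [350 176   9  24  85] 8.11 [[0.5568, 0.3018], [0.6288, 0.3121]]
scene [315 179   8  24  86] 8.24 [[0.5712, 0.2079], [0.6429, 0.2183]]
scene [279 182  12  24 114] 10.11 [[0.5852, 0.1157], [0.6562, 0.1284]]
scene [242 185   8  25 122] 2.61 [[0.5997, 0.0215], [0.6735, 0.0248]]
[ 0.49164992 -0.25975317  0.10718975]
A scene [ 0.48263921 -0.36402087  0.12972207] 88
B scene [ 0.49204055 -0.26172862  0.13001673] 87
```

```bash
python3 -m jog '[{"linear":[-0.001,-0.002,-0.002],"yaw":0,"fingers":1},{"linear":[0,0,0],"yaw":0,"fingers":1},{"linear":[0,0,0],"yaw":0,"fingers":1},{"linear":[0,0,0],"yaw":0,"fingers":1},{"linear":[0,0,0],"yaw":0,"fingers":1}]'
python3 -m jog '[{"linear":[0,0,0.04],"yaw":0,"fingers":1},{"linear":[0,0,0.05],"yaw":0,"fingers":1},{"linear":[0,0,0.048],"yaw":0,"fingers":1},{"linear":[0,0,0],"yaw":0,"fingers":1}]'; python3 lamp.py
```

```text
t: 8.38
ee_pos: [0.4901, -0.2618, 0.1037]
ee_rot: [-0.0, -0.008, 1.0, 0.0]
wrist_force: [0.7, 0.6, 0.5]
width: 0.0398
grip_force: 30.0
t: 8.88
ee_pos: [0.491, -0.2623, 0.2448]
ee_rot: [0.002, -0.008, 1.0, -0.002]
wrist_force: [0.3, 0.0, -2.2]
width: 0.04
grip_force: 30.0
cap 221 (array([427.5, 177.6]), array([39.5, 43.5]), 156.6)
hood 93 [0.4587 0.1561 0.066 ] -34.57333701098969
mark 28 [0.4795 0.1462] -32.333810341320664
```

```bash
python3 -m jog '[{"linear":[0.005,0.035,0],"yaw":0.02,"fingers":1},{"linear":[0.005,0.05,0],"yaw":0.02,"fingers":1},{"linear":[0.007,0.055,0],"yaw":0.02,"fingers":1},{"linear":[0.01,0.055,0],"yaw":0.02,"fingers":1},{"linear":[0.01,0.055,0],"yaw":0.02,"fingers":1},{"linear":[0.01,0.05,0],"yaw":0.02,"fingers":1},{"linear":[0.012,0.04,0],"yaw":0.016,"fingers":1},{"linear":[0.012,0.033,0],"yaw":0,"fingers":1}]'
python3 -m jog '[{"linear":[0,0,0],"yaw":0,"fingers":1},{"linear":[0,0,0],"yaw":0,"fingers":1},{"linear":[0,0,0],"yaw":0,"fingers":1}]'
python3 - <<'E'
from h import *
print(get_obs()['ee_pos'],get_obs()['ee_rot'])
im,W=snap('top','t3'); a=cv2.resize(im['pixels'][100:200,150:290,::-1],None,fx=5,fy=5,interpolation=cv2.INTER_CUBIC)[:300]
im,W=snap('scene'); b=cv2.resize(im['pixels'][150:210,210:350,::-1],None,fx=5,fy=5,interpolation=cv2.INTER_CUBIC)
cv2.imwrite('pics/t3c.png',np.vstack([a,b]))
E
```

```text
t: 9.93
ee_pos: [0.5606, 0.1129, 0.2396]
ee_rot: [-0.002, -0.076, 0.997, 0.0]
wrist_force: [0.1, -0.3, -1.4]
width: 0.04
grip_force: 30.0
t: 10.3
ee_pos: [0.5608, 0.1103, 0.2412]
ee_rot: [-0.001, -0.075, 0.997, -0.0]
wrist_force: [-0.1, -0.4, -1.5]
width: 0.0401
grip_force: 30.0
[0.5607595  0.11026593 0.24115278] [-5.09439373e-04 -7.49697768e-02  9.97185676e-01 -9.11239905e-06]
```

View pics/t3c.png

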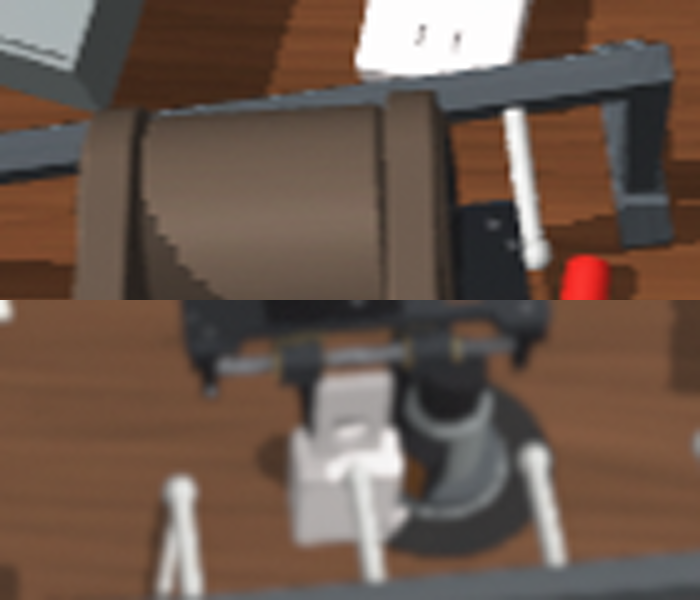

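The scene crop shows the adapter's tab and eye (350,430) lined up behind the ball of peg 2 (355,468). The lamp stands clear below. I'll check the height and the lateral offset by depth.

```bash
cat > tab.py <<'E'
from h import *
o=get_obs(); t=o['ee_pos']; n=o['ee_rot']; a=2*np.arctan2(n[2],n[1]) # tool y angle = 2*axis-90
y=a-np.pi/2; Y=np.array([np.cos(y),np.sin(y)])*(1 if np.sin(y)>0 else -1); X=np.array([Y[1],-Y[0]])
im,W=snap('scene'); g=im['pixels'].astype(int).min(2)
d=W[...,:2]-t[:2]; m=(np.abs(d@X)<.03)&(np.abs(d@Y)<.04)&(g>120)
z=W[...,2]-t[2]; q=m&(z>-.1)&(z<.04)
tb=q&(z>-.02)&(z<.03)
v,u=np.nonzero(tb); print('tcp',t.round(4),'angle',np.degrees(y).round(2),'n',tb.sum(),'X',(d@X)[tb].mean().round(4),'Y range',np.percentile((d@Y)[tb],[2,50,98]).round(4))
# top edge of tab: upper rows; cast rays onto vertical tab plane facing camera (X=+0.004)
T=np.array(im['pose']); top=[]
for c in np.unique(u):
    r=v[u==c].min()-.5; e=np.array([(c-im['cx'])/im['fx'],(r-im['cy'])/im['fy'],1])@T[:3,:3].T
    P0=T[:3,3]; k=(.0-(P0[:2]-t[:2])@X)/(e[:2]@X); top.append((P0+k*e)[2])
print('tab top z',np.round(np.median(top),4),'visible z',np.percentile(W[...,2][tb],[50,98]).round(4),' eye by top',np.round(np.median(top)-.042,4))
E
python3 tab.py
```

```text
tcp [0.5609 0.1104 0.2416] angle 98.6 n 138 X 0.0036 Y range [-0.0213 -0.0011  0.0185]
tab top z 0.2666 visible z [0.2497 0.2712]  eye by top 0.2246
```

```bash
cat > bot.py <<'E'
from h import *
o=get_obs(); t=o['ee_pos']; n=o['ee_rot']; y=2*np.arctan2(n[2],n[1])-np.pi/2; Y=np.array([np.cos(y),np.sin(y)])*(1 if np.sin(y)>0 else -1); X=np.array([Y[1],-Y[0]])
im,W=snap('scene'); g=im['pixels'].astype(int).min(2); d=W[...,:2]-t[:2]
q=blob((np.abs(d@X)<.035)&(np.abs(d@Y)<.04)&(g>100)&(W[...,2]>t[2]-.13)&(W[...,2]<t[2]+.04))
v,u=np.nonzero(q); T=np.array(im['pose']); P0=T[:3,3]
def z(c,r,x):
    e=np.array([(c-im['cx'])/im['fx'],(r-im['cy'])/im['fy'],1])@T[:3,:3].T; k=(x-(P0[:2]-t[:2])@X)/(e[:2]@X); P=P0+k*e; return P[2],(P[:2]-t[:2])@Y
L=[z(c,v[u==c].max()+.5,.017) for c in np.unique(u)]; print('bottom',[(round(a,3),round(b,3)) for a,b in L])
U=[z(c,v[u==c].min()-.5,0.004) for c in np.unique(u)]; print('top',[(round(a,3),round(b,3)) for a,b in U])
print(t)
E
python3 bot.py
```

```text
bottom [(np.float64(0.177), np.float64(-0.033)), (np.float64(0.15), np.float64(-0.029)), (np.float64(0.144), np.float64(-0.026)), (np.float64(0.144), np.float64(-0.023)), (np.float64(0.143), np.float64(-0.02)), (np.float64(0.143), np.float64(-0.017)), (np.float64(0.142), np.float64(-0.014)), (np.float64(0.147), np.float64(-0.012)), (np.float64(0.147), np.float64(-0.009)), (np.float64(0.146), np.float64(-0.006)), (np.float64(0.146), np.float64(-0.003)), (np.float64(0.145), np.float64(-0.0)), (np.float64(0.145), np.float64(0.003)), (np.float64(0.144), np.float64(0.006)), (np.float64(0.212), np.float64(0.005)), (np.float64(0.207), np.float64(0.008)), (np.float64(0.175), np.float64(0.012)), (np.float64(0.142), np.float64(0.017)), (np.float64(0.142), np.float64(0.02)), (np.float64(0.147), np.float64(0.023)), (np.float64(0.147), np.float64(0.026)), (np.float64(0.184), np.float64(0.026))]
top [(np.float64(0.213), np.float64(-0.032)), (np.float64(0.242), np.float64(-0.03)), (np.float64(0.242), np.float64(-0.028)), (np.float64(0.241), np.float64(-0.025)), (np.float64(0.241), np.float64(-0.022)), (np.float64(0.268), np.float64(-0.02)), (np.float64(0.282), np.float64(-0.018)), (np.float64(0.286), np.float64(-0.016)), (np.float64(0.285), np.float64(-0.013)), (np.float64(0.289), np.float64(-0.011)), (np.float64(0.289), np.float64(-0.008)), (np.float64(0.289), np.float64(-0.006)), (np.float64(0.288), np.float64(-0.003)), (np.float64(0.288), np.float64(-0.0)), (np.float64(0.288), np.float64(0.002)), (np.float64(0.287), np.float64(0.005)), (np.float64(0.287), np.float64(0.008)), (np.float64(0.287), np.float64(0.01)), (np.float64(0.286), np.float64(0.013)), (np.float64(0.29), np.float64(0.015)), (np.float64(0.285), np.float64(0.018)), (np.float64(0.234), np.float64(0.024))]
[0.56101177 0.1104933  0.24165282]
```

```bash
python3 -m jog '[{"linear":[0.008,0.002,0],"yaw":0,"fingers":1},{"linear":[0.01,0.0015,0],"yaw":0,"fingers":1},{"linear":[0.01,0.0015,0],"yaw":0,"fingers":1},{"linear":[0.01,0.0015,0],"yaw":0,"fingers":1},{"linear":[0,0,0],"yaw":0,"fingers":1}]'; python3 -m jog '[{"linear":[0.01,0.0015,0],"yaw":0,"fingers":1},{"linear":[0.01,0.0015,0],"yaw":0,"fingers":1},{"linear":[0.004,0.0005,0],"yaw":0,"fingers":1},{"linear":[0,0,0],"yaw":0,"fingers":1},{"linear":[0,0,0],"yaw":0,"fingers":1}]'
```

```text
t: 11.12
ee_pos: [0.5997, 0.1178, 0.2413]
ee_rot: [-0.0, -0.076, 0.997, 0.0]
wrist_force: [0.5, 0.4, -2.2]
width: 0.0394
grip_force: 30.0
t: 11.75
ee_pos: [0.6229, 0.1212, 0.2416]
ee_rot: [-0.0, -0.076, 0.997, 0.0]
wrist_force: [-0.1, -0.4, -2.4]
width: 0.0398
grip_force: 30.0
```

```bash
python3 -m jog '[{"linear":[0,0,-0.003],"yaw":0,"fingers":1},{"linear":[0,0,-0.003],"yaw":0,"fingers":1},{"linear":[0,0,0],"yaw":0,"fingers":1},{"linear":[0,0,0],"yaw":0,"fingers":1}]'
```

```text
t: 12.25
ee_pos: [0.623, 0.1212, 0.2357]
ee_rot: [-0.0, -0.076, 0.997, 0.0]
wrist_force: [-0.8, -0.1, -0.8]
width: 0.0395
grip_force: 30.0
```

```bash
python3 -m jog '[{"linear":[0,0,-0.001],"yaw":0,"fingers":1},{"linear":[0,0,-0.001],"yaw":0,"fingers":1},{"linear":[0,0,0],"yaw":0,"fingers":1},{"linear":[0,0,0],"yaw":0,"fingers":1}]'
```

```text
t: 12.75
ee_pos: [0.6232, 0.1212, 0.2353]
ee_rot: [0.001, -0.076, 0.997, 0.0]
wrist_force: [-4.7, -0.1, 11.1]
width: 0.0396
grip_force: 30.0
```

```bash
python3 -m jog '[{"linear":[0,0,0.0015],"yaw":0,"fingers":1},{"linear":[0,0,0],"yaw":0,"fingers":0.4},{"linear":[0,0,0],"yaw":0,"fingers":0.4},{"linear":[0,0,0],"yaw":0,"fingers":0.4},{"linear":[0,0,0.02],"yaw":0,"fingers":0.4},{"linear":[0,0,0.04],"yaw":0,"fingers":0.4},{"linear":[0,0,0.04],"yaw":0,"fingers":0.4}]'
python3 -m jog '[{"linear":[-0.015,-0.05,0],"yaw":-0.03,"fingers":0.2},{"linear":[-0.02,-0.055,0],"yaw":-0.03,"fingers":0.2},{"linear":[-0.02,-0.06,-0.01],"yaw":-0.03,"fingers":0.2},{"linear":[-0.02,-0.06,-0.02],"yaw":-0.03,"fingers":0.2},{"linear":[-0.02,-0.06,-0.02],"yaw":-0.03,"fingers":0.2},{"linear":[-0.018,-0.06,-0.02],"yaw":-0.03,"fingers":0.2},{"linear":[-0.015,-0.06,-0.02],"yaw":-0.03,"fingers":0.2},{"linear":[-0.015,-0.06,-0.02],"yaw":-0.03,"fingers":0.2}]'
python3 -m jog '[{"linear":[0,-0.02,0],"yaw":0,"fingers":0.2},{"linear":[0,0,0],"yaw":0,"fingers":0.2},{"linear":[0,0,0],"yaw":0,"fingers":0.2}]'
python3 lamp.py; python3 - <<'E'
from h import *
print(get_obs()['ee_pos'],get_obs()['ee_rot'])
im,W=snap('top'); a=cv2.resize(im['pixels'][100:200,150:290,::-1],None,fx=4,fy=4,interpolation=cv2.INTER_CUBIC)[:280]
im,W=snap('scene'); b=cv2.resize(im['pixels'][150:220,210:350,::-1],None,fx=4,fy=4,interpolation=cv2.INTER_CUBIC)
cv2.imwrite('pics/t4c.png',np.vstack([a,b]))
E
```

```text
t: 13.62
ee_pos: [0.623, 0.1212, 0.3361]
ee_rot: [-0.0, -0.076, 0.997, 0.0]
wrist_force: [0.5, 0.3, 0.1]
width: 0.0571
grip_force: 0.0
t: 14.62
ee_pos: [0.4843, -0.3297, 0.2298]
ee_rot: [0.0, 0.045, 0.999, -0.0]
wrist_force: [0.8, -0.1, -0.2]
width: 0.076
grip_force: 0.0
t: 15.0
ee_pos: [0.4855, -0.3466, 0.2308]
ee_rot: [0.0, 0.044, 0.999, -0.0]
wrist_force: [-0.8, 0.3, 0.9]
width: 0.0763
grip_force: 0.0
cap 225 (array([427.5, 177.8]), array([40.6, 42.9]), 155.8)
hood 94 [0.4586 0.1562 0.066 ] -34.815552149776195
mark 28 [0.4795 0.1462] -32.333810341320664
[ 0.48558067 -0.34641182  0.23088155] [ 3.37492734e-04  4.34888534e-02  9.99053848e-01 -1.16667058e-04]
```

View pics/t4c.png

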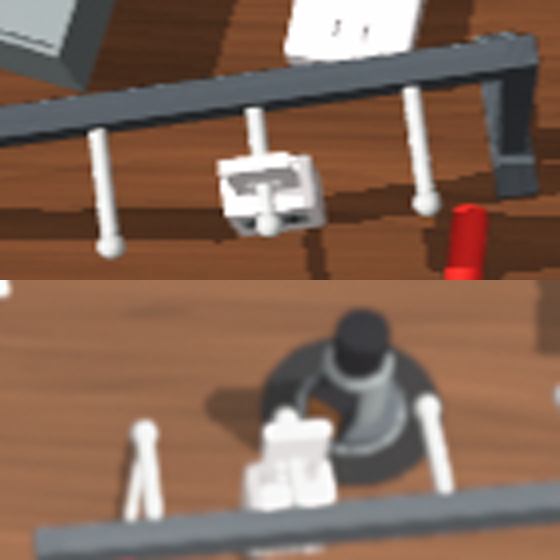

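The crops show the first adapter hanging on peg 2 and the lamp unmoved. Now the second adapter.

```bash
python3 -m jog '[{"linear":[-0.004,-0.0175,0],"yaw":0,"fingers":0.2},{"linear":[0,0,-0.04],"yaw":0,"fingers":0.2},{"linear":[0,0,-0.04],"yaw":0,"fingers":0.2},{"linear":[0,0,-0.035],"yaw":0,"fingers":0.2},{"linear":[0,0,-0.01],"yaw":0,"fingers":0.2},{"linear":[0,0,0],"yaw":0,"fingers":0.2},{"linear":[0,0,0],"yaw":0,"fingers":0.2}]'; python3 -m jog '[{"linear":[0,0,0],"yaw":0,"fingers":1},{"linear":[0,0,0],"yaw":0,"fingers":1},{"linear":[0,0,0],"yaw":0,"fingers":1},{"linear":[0,0,0],"yaw":0,"fingers":1},{"linear":[0,0,0],"yaw":0,"fingers":1}]'
```

```text
t: 16.02
ee_pos: [0.4814, -0.3659, 0.1066]
ee_rot: [0.001, 0.044, 0.999, -0.001]
wrist_force: [-0.4, 0.7, -0.3]
width: 0.0756
grip_force: 0.0
t: 16.65
ee_pos: [0.4809, -0.3653, 0.1053]
ee_rot: [-0.0, 0.044, 0.999, 0.0]
wrist_force: [0.7, -0.1, -0.3]
width: 0.0397
grip_force: 29.9
```

```bash
python3 -m jog '[{"linear":[0,0,0.04],"yaw":0,"fingers":1},{"linear":[0,0,0.05],"yaw":0,"fingers":1},{"linear":[0,0,0.049],"yaw":0,"fingers":1}]'; python3 -m jog '[{"linear":[0.004,0.03,0],"yaw":0.03,"fingers":1},{"linear":[0.005,0.05,0],"yaw":0.03,"fingers":1},{"linear":[0.01,0.055,0],"yaw":0.03,"fingers":1},{"linear":[0.015,0.055,0],"yaw":0.03,"fingers":1},{"linear":[0.015,0.055,0],"yaw":0.03,"fingers":1},{"linear":[0.015,0.055,0],"yaw":0.03,"fingers":1},{"linear":[0.015,0.05,0],"yaw":0.03,"fingers":1},{"linear":[0.016,0.032,0],"yaw":0.028,"fingers":1}]'
python3 -m jog '[{"linear":[0,0,0],"yaw":0,"fingers":1},{"linear":[0,0,0],"yaw":0,"fingers":1},{"linear":[0,0,0],"yaw":0,"fingers":1}]'
python3 tab.py; python3 bot.py
```

```text
t: 17.02
ee_pos: [0.4807, -0.3651, 0.2455]
ee_rot: [-0.0, 0.044, 0.999, 0.0]
wrist_force: [0.9, -0.5, -1.6]
width: 0.0395
grip_force: 29.9
t: 18.02
ee_pos: [0.576, 0.019, 0.2442]
ee_rot: [-0.0, -0.076, 0.997, 0.0]
wrist_force: [-0.1, -0.1, -1.4]
width: 0.0396
grip_force: 29.9
t: 18.4
ee_pos: [0.5756, 0.0157, 0.2442]
ee_rot: [-0.0, -0.074, 0.997, 0.0]
wrist_force: [0.6, 0.9, -1.9]
width: 0.0397
grip_force: 29.9
tcp [0.5756 0.0157 0.2442] angle 98.47 n 135 X 0.0028 Y range [-0.0207 -0.0011  0.0174]
tab top z 0.2697 visible z [0.2539 0.2733]  eye by top 0.2277
bottom [(np.float64(0.252), np.float64(-0.029)), (np.float64(0.187), np.float64(-0.029)), (np.float64(0.149), np.float64(-0.027)), (np.float64(0.149), np.float64(-0.025)), (np.float64(0.149), np.float64(-0.022)), (np.float64(0.148), np.float64(-0.019)), (np.float64(0.148), np.float64(-0.016)), (np.float64(0.147), np.float64(-0.013)), (np.float64(0.147), np.float64(-0.01)), (np.float64(0.146), np.float64(-0.007)), (np.float64(0.146), np.float64(-0.005)), (np.float64(0.213), np.float64(-0.001)), (np.float64(0.213), np.float64(0.002)
[... 587 characters left out ...]
91), np.float64(-0.014)), (np.float64(0.29), np.float64(-0.011)), (np.float64(0.29), np.float64(-0.009)), (np.float64(0.29), np.float64(-0.006)), (np.float64(0.289), np.float64(-0.003)), (np.float64(0.289), np.float64(-0.001)), (np.float64(0.288), np.float64(0.002)), (np.float64(0.288), np.float64(0.004)), (np.float64(0.288), np.float64(0.007)), (np.float64(0.287), np.float64(0.01)), (np.float64(0.291), np.float64(0.012)), (np.float64(0.291), np.float64(0.015)), (np.float64(0.291), np.float64(0.017)), (np.float64(0.245), np.float64(0.02)), (np.float64(0.239), np.float64(0.023)), (np.float64(0.239), np.float64(0.025)), (np.float64(0.163), np.float64(0.028))]
[0.57569064 0.01569598 0.24429415]
```

```bash
python3 -m jog '[{"linear":[0.008,0.0035,-0.001],"yaw":0,"fingers":1},{"linear":[0.01,0.0015,0],"yaw":0,"fingers":1},{"linear":[0.01,0.0015,0],"yaw":0,"fingers":1},{"linear":[0.01,0.0015,0],"yaw":0,"fingers":1},{"linear":[0,0,0],"yaw":0,"fingers":1}]'; python3 -m jog '[{"linear":[0.01,0.0015,0],"yaw":0,"fingers":1},{"linear":[0.01,0.0015,0],"yaw":0,"fingers":1},{"linear":[0.004,0.0005,0],"yaw":0,"fingers":1},{"linear":[0,0,0],"yaw":0,"fingers":1},{"linear":[0,0,0],"yaw":0,"fingers":1}]'; python3 -m jog '[{"linear":[0,0,-0.003],"yaw":0,"fingers":1},{"linear":[0,0,-0.003],"yaw":0,"fingers":1},{"linear":[0,0,0],"yaw":0,"fingers":1},{"linear":[0,0,0],"yaw":0,"fingers":1}]'
```

```text
t: 19.12
ee_pos: [0.6146, 0.0248, 0.2429]
ee_rot: [-0.0, -0.075, 0.997, 0.0]
wrist_force: [0.2, -0.0, -1.8]
width: 0.04
grip_force: 29.9
t: 19.75
ee_pos: [0.6377, 0.0282, 0.2432]
ee_rot: [-0.0, -0.075, 0.997, 0.0]
wrist_force: [0.0, -0.6, -1.1]
width: 0.0398
grip_force: 29.9
t: 20.25
ee_pos: [0.6379, 0.0282, 0.2372]
ee_rot: [-0.0, -0.075, 0.997, 0.0]
wrist_force: [-0.6, -0.6, -0.8]
width: 0.0396
grip_force: 29.9
```

```bash
python3 -m jog '[{"linear":[0,0,-0.001],"yaw":0,"fingers":1},{"linear":[0,0,0],"yaw":0,"fingers":1},{"linear":[0,0,0],"yaw":0,"fingers":1}]'
```

```text
t: 20.62
ee_pos: [0.638, 0.0281, 0.237]
ee_rot: [0.0, -0.075, 0.997, -0.0]
wrist_force: [-2.1, -0.8, 5.1]
width: 0.0397
grip_force: 29.9
```

```bash
python3 -m jog '[{"linear":[0,0,0.0005],"yaw":0,"fingers":1},{"linear":[0,0,0],"yaw":0,"fingers":0.4},{"linear":[0,0,0],"yaw":0,"fingers":0.4},{"linear":[0,0,0],"yaw":0,"fingers":0.4},{"linear":[0,0,0.02],"yaw":0,"fingers":0.4},{"linear":[0,0,0.04],"yaw":0,"fingers":0.4},{"linear":[0,0,0.04],"yaw":0,"fingers":0.4}]'
python3 -m jog '[{"linear":[0.005,-0.05,0],"yaw":0,"fingers":0.4},{"linear":[0.005,-0.055,0],"yaw":0,"fingers":1},{"linear":[0.005,-0.055,-0.03],"yaw":0,"fingers":1},{"linear":[0.003,0,-0.06],"yaw":0,"fingers":1},{"linear":[0,0,-0.06],"yaw":0,"fingers":1},{"linear":[0,0,-0.06],"yaw":0,"fingers":1},{"linear":[0,0,0],"yaw":0,"fingers":1},{"linear":[0,0,0],"yaw":0,"fingers":1}]'
python3 lamp.py; python3 - <<'E'
from h import *
im,W=snap('top'); a=cv2.resize(im['pixels'][100:200,100:290,::-1],None,fx=3,fy=3,interpolation=cv2.INTER_CUBIC)
im,W=snap('scene'); b=cv2.resize(im['pixels'][140:240,170:360,::-1],None,fx=3,fy=3,interpolation=cv2.INTER_CUBIC)
cv2.imwrite('pics/t5c.png',np.vstack([a,b]))
E
```

```text
t: 21.5
ee_pos: [0.6378, 0.0282, 0.3377]
ee_rot: [-0.0, -0.075, 0.997, 0.0]
wrist_force: [0.4, 0.7, 0.6]
width: 0.0574
grip_force: 0.0
t: 22.5
ee_pos: [0.657, -0.1318, 0.1292]
ee_rot: [0.001, -0.075, 0.997, -0.0]
wrist_force: [-0.1, 0.1, -0.2]
width: 0.0003
grip_force: 0.0Traceback (most recent call last):
  File "lamp.py", line 3, in <module>
    cap=blob(box(*lb)&(g<60)&(W[...,2]>.1)&(W[...,2]<.125)); c=ctr(im,cap,.112); print('cap',cap.sum(),c); ax=np.array(c[0])/1000
  File "h.py", line 17, in blob
    n,l,st,ce=cv2.connectedComponentsWithStats(m.astype(np.uint8)); i=1+st[1:,4].argmax(); return (l==i)
                                                                        ~~~~~~~~~~~~~~~^^
ValueError: attempt to get argmax of an empty sequence
```

View pics/t5c.png

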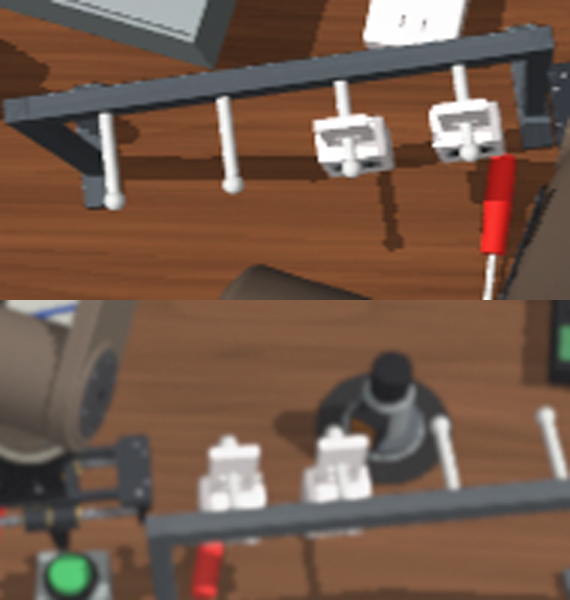

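Both adapters hang, on pegs 1 and 2, and the lamp is on its pad. The gripper is above the green button (crop 70,575). I'll check that nothing is swinging, then press.

```bash
python3 -m jog '[{"linear":[0,0,-0.04],"yaw":0,"fingers":1},{"linear":[0,0,-0.014],"yaw":0,"fingers":1},{"linear":[0,0,0],"yaw":0,"fingers":1},{"linear":[0,0,0],"yaw":0,"fingers":1}]'
cat > still.py <<'E'
from h import *
d=np.load('scene0.npz')
a,_=snap('scene'); import time
b,_=snap('scene'); 
for i in range(4): c,_=snap('scene')
f=lambda p,q,k:np.abs(p['pixels'].astype(int)-q['pixels'])[k[1]:k[3],k[0]:k[2]].max()
k=(230,175,300,215); print('motion',f(a,b,k),f(a,c,k)); np.save('last.npy',c['pixels'])
E
python3 still.py
```

```text
t: 23.15
ee_pos: [0.6565, -0.1317, 0.0743]
ee_rot: [0.001, -0.075, 0.997, -0.0]
wrist_force: [-0.3, 0.4, -0.2]
width: 0.0004
grip_force: 0.0
motion 3 3
```

```bash
python3 -m jog '[{"linear":[0,0,-0.005],"yaw":0,"fingers":1},{"linear":[0,0,-0.004],"yaw":0,"fingers":1},{"linear":[0,0,-0.0035],"yaw":0,"fingers":1},{"linear":[0,0,0],"yaw":0,"fingers":1},{"linear":[0,0,0],"yaw":0,"fingers":1}]'
```

```text
t: 24.08
ee_pos: [0.6565, -0.1316, 0.0656]
ee_rot: [0.002, -0.075, 0.997, -0.001]
wrist_force: [-14.6, 3.8, 46.9]
width: 0.0007
grip_force: 23.5
```

```bash
python3 -m jog '[{"linear":[0,0,0.003],"yaw":0,"fingers":1},{"linear":[0,0,0],"yaw":0,"fingers":1}]';python3 -m jog '[{"linear":[0,0,0.002],"yaw":0,"fingers":1},{"linear":[0,0,0],"yaw":0,"fingers":1}]'; python3 -m jog '[{"linear":[0,0,0.002],"yaw":0,"fingers":1},{"linear":[0,0,0],"yaw":0,"fingers":1}]'; python3 -m jog '[{"linear":[0,0,0.003],"yaw":0,"fingers":1},{"linear":[0,0,0],"yaw":0,"fingers":1}]'
```

```text
t: 24.32
ee_pos: [0.6564, -0.1316, 0.066]
ee_rot: [0.001, -0.075, 0.997, -0.0]
wrist_force: [-7.0, 1.2, 23.4]
width: 0.0006
grip_force: 12.3
t: 24.58
ee_pos: [0.6563, -0.1316, 0.0663]
ee_rot: [0.001, -0.075, 0.997, -0.0]
wrist_force: [-2.3, 0.3, 10.3]
width: 0.0007
grip_force: 5.2
t: 24.82
ee_pos: [0.6562, -0.1316, 0.0676]
ee_rot: [0.0, -0.075, 0.997, -0.0]
wrist_force: [0.8, 1.1, 4.3]
width: 0.0004
grip_force: 2.0
t: 25.08
ee_pos: [0.6561, -0.1316, 0.0705]
ee_rot: [0.0, -0.075, 0.997, -0.0]
wrist_force: [1.3, -0.6, 2.6]
width: 0.0007
grip_force: 1.2
```

Contact fell to the ~5 N spring level above a firm stop at 0.066, so the button was fully down. Retreating and checking the lamp.

```bash
python3 -m jog '[{"linear":[0,0,0.03],"yaw":0,"fingers":1},{"linear":[0,0,0.06],"yaw":0,"fingers":1},{"linear":[0,0,0.06],"yaw":0,"fingers":1},{"linear":[0,0,0.06],"yaw":0,"fingers":1},{"linear":[-0.04,-0.03,0.02],"yaw":0,"fingers":1},{"linear":[-0.04,-0.05,0],"yaw":0,"fingers":1},{"linear":[-0.04,-0.05,0],"yaw":0,"fingers":1},{"linear":[-0.02,-0.03,0],"yaw":0,"fingers":1}]'; python3 lamp.py; python3 - <<'E'
from h import *
im,W=snap('top','t6')
E
```

```text
t: 26.08
ee_pos: [0.5156, -0.2907, 0.3]
ee_rot: [-0.001, -0.074, 0.997, 0.0]
wrist_force: [0.3, -0.1, 0.0]
width: 0.0002
grip_force: 0.0
cap 222 (array([427.5, 177.7]), array([39.8, 43.3]), 157.9)
hood 89 [0.4587 0.1558 0.0659] -35.154102576886054
mark 28 [0.4795 0.1462] -32.333810341320664
```

View pics/t6.png

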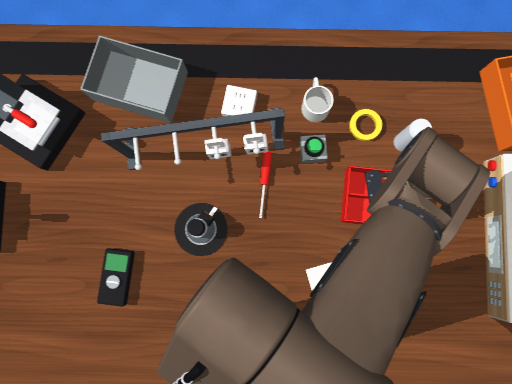

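The lamp is in place at (201,229), the adapters hang at (217,147) and (256,142), and the bystanders have not moved. Handing in.

```bash
python3 still.py; python3 lamp.py|head -1; python3 -c "from plant import job_done; print(job_done())"
```

```text
motion 3 3
cap 222 (array([427.5, 177.8]), array([39.9, 43. ]), 157.9)
the job is handed in; nothing more can be done
None
```

The job is handed in: the lamp stands centred on its pad with its window facing the mark, both adapters that were in the crate hang still on separate pegs, and the start button was pressed fully down and released last.

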